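# Slide the low parts pan under the bench shelf

## Task

Take the low steel parts pan by its handle and slide it along the bench, without lifting it, straight in under the low bench shelf until its whole box is under the shelf and only the handle sticks out at the front, then let go. Neither the pan nor the robot may touch the shelf, and leave the deep pan and the engine cylinder that stands on the shelf where they are.

Things in the scene. Friction and masses are not known exactly. Their poses are not given: they have to be found in the camera images.
- low_pan: The low open steel pan, 120 mm long (x), 110 wide (y), 42 high, with gears in it below the rim; 0.3-0.65 kg. Origin: centre of the box's underside, z up. A black bar handle, 18 mm wide (y), z = 18 to 42 mm, runs on y = 0 from the box's -x wall (x = -60) out to x = -160 mm; a good grip is at x = -140, z = 30, fingers closing along y. It goes in +x end first, handle trailing.
- shelf: Low bench shelf, fixed: chipboard and galvanised beams on 4 posts, 200 mm deep (x), 300 wide (y), 125 high. Origin on the bench under its centre; +x points inward, the open front is at x = -100 mm. Opening: y = -125 to 125 mm between posts, 85 mm high, empty, no stop or back wall. It is on the left of the bench, its front to the robot's right (world -y), turned up to 12 degrees.
- deep_pan: Bystander beside the low pan, nearer the robot or farther: a similar but deep steel pan, too tall for the shelf, box 100 x 100 mm and 105 mm high, origin at the centre of its underside. Its black bar handle, 18 mm wide, z = 18 to 42 mm, runs from its -x wall (x = -50) out to x = -140 mm.
- cylinder: Bystander: a finned aluminium engine cylinder, 72 x 72 mm, 89 mm high over its studs, standing loose on top of the shelf. Origin at the centre of its underside.

How it is judged:
At the end, for the whole second after the job is handed in: The low pan lies still and flat on the bench, released, its centre within 68 mm of the shelf's centre line and from 45 mm before to 30 mm beyond the shelf's centre (box under the shelf, at most 5 mm showing, at least 30 mm of handle out in front), within 15 degrees of straight in (x of low_pan in the frame of shelf between -0.045 and 0.03 m and y of low_pan in the frame of shelf between -0.068 and 0.068 m and angle between the x axis of low_pan and the x axis of shelf, either way round below 0.26 rad and z of low_pan in the frame of shelf below 0.008 m and angle between low_pan's own z axis and vertical below 0.08 rad and linear speed of low_pan below 0.02 m/s); the robot touches nothing.
It fails at once if the low pan is lifted more than 25 mm off the bench (height (world z) of low_pan above 0.025 m).
It fails at once if the low pan touches the shelf (over 1 N) (contact force between low_pan and shelf above 1 N).
It fails at once if the robot touches the shelf (over 2 N) (contact force between any of the arm, the fingers and shelf above 2 N).
It fails at once if the deep pan is moved more than 20 mm (distance of deep_pan from where it was at the start of the episode above 0.02 m).
It fails at once if the cylinder on the shelf is moved more than 20 mm (distance of cylinder from where it was at the start of the episode above 0.02 m).
It also fails if it takes over 51 s, if anything falls off the work surface, if the arm or the gripper's body presses on something with over 40 N, if the wrist force passes 120 N, or if a joint passes its speed limit or range.

## Robot

A 7-joint arm with a two-finger parallel gripper is mounted at the origin on the work surface. World frame = base frame: x ahead of the robot, y to its left, z up, the work surface at z = 0. Lengths are in m, angles in rad, forces in N, time in s.
With the tool pointing down it reaches from about 0.425 to 0.925 m from the base axis. Payload 6.8 kg.
Tool frame: the origin (TCP) lies midway between the tips of the shut fingers; the grasp point (between the pads) lies 19 mm behind it; z points along the fingers, x is the direction in which the jaws open and shut, and the axes are right-handed (so a half turn about z gives the same grasp; the last joint's range is limited). The gripper opens to 85 mm and grips with 20 to 120 N. Pads are 22 mm wide; open, the fingers measure 114 mm over their backs; the gripper's body (76 mm by 85 mm) begins 54 mm behind the grasp point. The pads swing forward as they close: fully open they stand 13 mm farther back than shut.
Start: joints at [-1.236, 0.477, 0.022, 1.555, -0.011, 1.109, -0.083], TCP at [0.289, 0.61, 0.231] pointing down, gripper open.
Joint ranges: [-2.96, 2.96], [-0.34, 2.1], [-1.41, 1.46], [0.24, 2.44], [-1.37, 4.51], [0.17, 1.92], [-2.96, 2.96]. Speed limits (rad/s): [2.39, 2.39, 3.14, 3.14, 3.14, 3.14, 3.14].

## Interface

Orientations are given as a rotation vector (axis times angle).
In Python, from bench import r gives the robot as it stands. The module is installed in compiled form; this text tells all that it offers.
- The arm moves only by the shell command python3 -m pendant 'ROWS' [OPENING] [FORCE]. ROWS is text: rows parted by semicolons, each of 4 numbers parted by spaces: the shift along the tool's x, y, z in cm, then the turn about the tool's z in degrees. A call has 1 to 8 rows; each row shifts and turns the pose as measured when the row begins, along the tool's axes as they then stand; what a row does not reach is not made up. A row lasts 1/12 s, in which the tool goes at most 41.7 mm and 7.16 degrees, less where a joint would pass 70% of its speed; a pose out of reach is approached as far as the arm can. A call with a gripper value outside its range is refused whole. OPENING is the closure in counts, from 0 (fully open) to 255 (shut), set as the call begins (- or left out, the last holds). The fingers move at their own pace and stop on an object; FORCE is the grip in N (left out, the last holds). Time passes only in rows, so rows that do not move let the fingers close. It gives the time, the measured TCP pose, the force and the opening at its end, in the units of the state.
- r.get_obs(): the state, without advancing time (a new reading comes with each control period).
- r.grab_frame(name): name is "scene" or "top" or "wrist"; returns a dict with "color" (420x560x3 uint8, red, green, blue), "fx", "fy", "cx", "cy" (pixels), "R" (3x3) and "t" (3): a world point X has camera coordinates R X + t; the wrist camera has in their place "hand_eye" (4x4, takes a point from camera to tool coordinates, whose origin is the TCP and whose axes are the tool frame's). Camera axes: x right, y down, z forward; pixel columns grow to the right and rows downward; lengths in m; the calibration is good to about 2 mm. A picture is of the moment at which its call begins: read the wrist's pose just before it. There is no depth.
- r.hand_in(): hands the job in, once; it reports no verdict.
The state is a dict: "clock": time; "joints": joint angles; "qvel": joint speeds; "tau": joint torques, N m; "tcp_pos": TCP position; "orientation": TCP orientation; "contact_force": force on the tool from outside, world axes, zero at the start; "moment": the same for the moment, N m; "grip_width": finger opening in m.
Only numpy, scipy, OpenCV 4.12 (cv2) and the standard library are available. Lean on these libraries where they do the work, as an engineer would, in place of code of your own. Each camera call takes 0.05 s, during which the arm holds its last target.

## Working session

There is one attempt and no reset: what is moved stays moved. The work goes in short steps, Python scripts to look and compute and a shell command to move; the robot and the scene stay as the last step left them, time stands still between calls to the robot, and variables do not carry over. Pictures are saved under pics/ and viewed, and the job is handed in when it is done.

```bash
mkdir -p pics
cat > h.py <<'E'
import numpy as np,cv2
from bench import r
from scipy.spatial.transform import Rotation as Ro
def save(name,fn):
    o=r.get_obs(); f=r.grab_frame(name); cv2.imwrite('pics/'+fn,f['color'][:,:,::-1]); np.savez('pics/'+fn[:-4]+'.npz',p=o['tcp_pos'],o=o['orientation'],**f); return o,f
def cam(fn):
    f=np.load('pics/'+fn+'.npz')
    if 'hand_eye' in f:
        T=np.eye(4);T[:3,:3]=Ro.from_rotvec(f['o']).as_matrix();T[:3,3]=f['p'];C=T@f['hand_eye'];return f,C[:3,:3],C[:3,3]
    return f,f['R'].T,-f['R'].T@f['t']
def ray(fn,u,v,z):
    f,R,c=cam(fn); d=R@np.array([(u-f['cx'])/f['fx'],(v-f['cy'])/f['fy'],1]); return c+d*(z-c[2])/d[2]
def proj(fn,X):
    f,R,c=cam(fn); q=R.T@(np.array(X)-c); return q[0]/q[2]*f['fx']+f['cx'],q[1]/q[2]*f['fy']+f['cy']
E
python3 - <<'E'
from h import *
for n in ['scene','top','wrist']:
    o,f=save(n,n+'0.png')
print(o)
for n in ['scene0','top0','wrist0']:print(cam(n)[1:], cam(n)[0]['fx'])
E
```

```text
{'clock': 0.1, 'joints': array([-1.23609115,  0.47774038,  0.02234787,  1.55636196, -0.01151258,
        1.1093039 , -0.08309953]), 'qvel': array([ 6.04005068e-06, -5.14050332e-04, -8.08142619e-04, -2.10888024e-03,
       -1.21299438e-03,  1.67935505e-03, -6.99728953e-04]), 'tau': array([ 5.08799858e-03, -5.97760248e+01,  1.61400553e+00, -2.81955886e+01,
        1.28656783e-02,  4.96907160e-03, -3.00596002e-05]), 'tcp_pos': array([0.2889989 , 0.60940291, 0.2304037 ]), 'orientation': array([ 2.65419075e+00,  1.67887317e+00, -2.13527857e-03]), 'contact_force': array([0.64642078, 0.11831619, 0.21382725]), 'moment': array([-0.01260752,  0.02384169,  0.04212866]), 'grip_width': 0.08548741830896436}
(array([[ 0.3505979 ,  0.81904975, -0.45413501],
       [ 0.93649962, -0.31025635,  0.16343029],
       [-0.00704073, -0.48259558, -0.87581501]]), array([ 1.10469525, -0.09415961,  1.16142772])) 527.0145996569305
(array([[-0.01618377, -0.99784874,  0.06352939],
       [-0.99981346,  0.01682005,  0.00949349],
       [-0.01054164, -0.0633639 , -0.99793481]]), array([0.47004717, 0.09165697, 1.26651324])) 500.92075355632795
(array([[ 4.29109099e-01,  8.69895532e-01,  2.43201860e-01],
       [ 9.03252332e-01, -4.13029870e-01, -1.16368170e-01],
       [-7.78518630e-04,  2.69607288e-01, -9.62970043e-01]]), array([0.22765402, 0.6401608 , 0.37145981])) 333.8934137549882
```

View pics/top0.png

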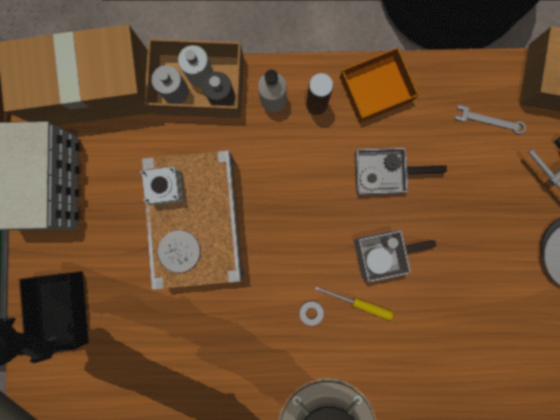

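View pics/scene0.png

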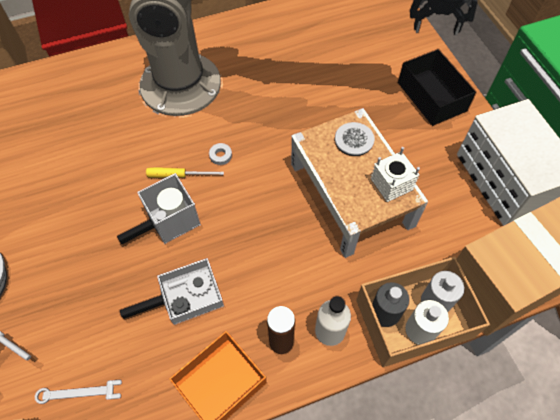

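The top view shows the low pan at about (382,171) with its handle ending at (445,170). The deep pan is at (383,256), and the shelf spans (145–240, 152–288) with its front facing right. Next I'll zoom in to measure the corners.

Run:
```python
from h import *
im=cv2.imread('pics/top0.png')
a=cv2.resize(im[140:300,130:250],None,fx=3.5,fy=3.5,interpolation=cv2.INTER_CUBIC)
b=cv2.resize(im[140:290,345:455],None,fx=3.5,fy=3.5,interpolation=cv2.INTER_CUBIC)
b=cv2.copyMakeBorder(b,0,a.shape[0]-b.shape[0],0,0,0)
cv2.imwrite('pics/z.png',np.hstack([a,b]))
im=cv2.imread('pics/scene0.png')
cv2.imwrite('pics/zs.png',cv2.resize(im[100:340,110:440],None,fx=2.4,fy=2.4,interpolation=cv2.INTER_CUBIC))
```

```text
(no output)
```

View pics/z.png

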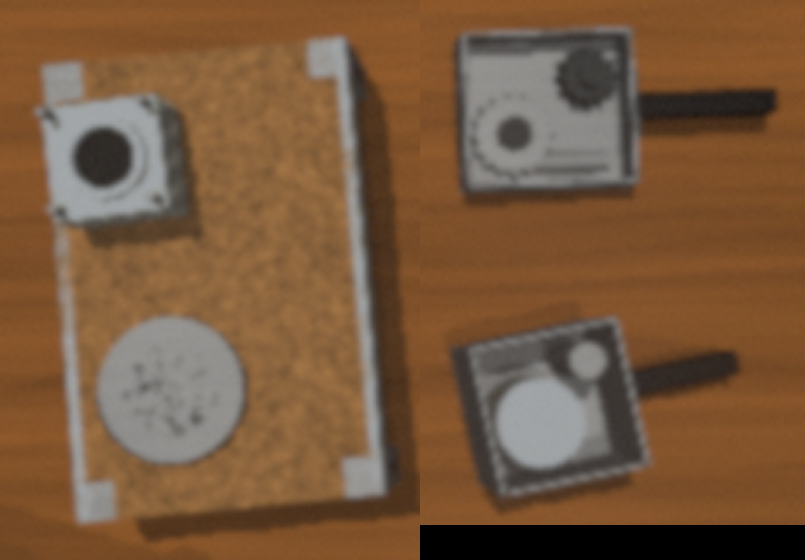

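View pics/zs.png

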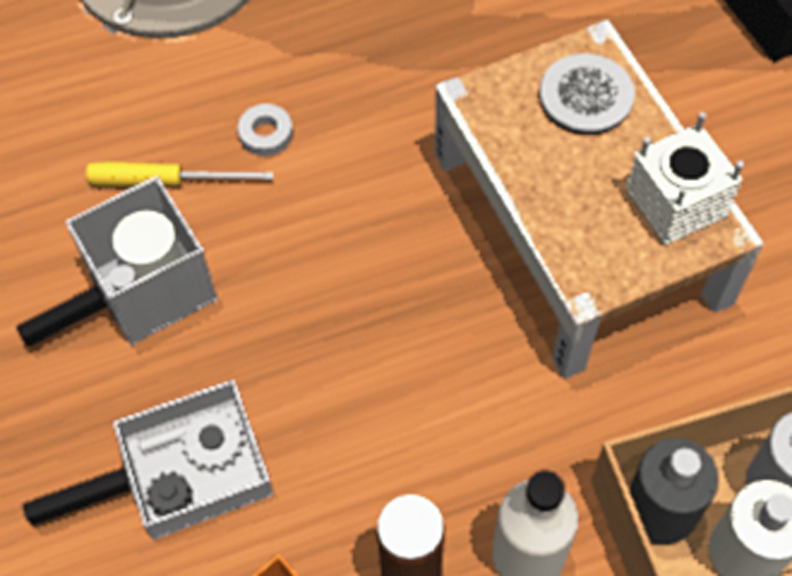

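Run:
```python
from h import *
def zz(p,z,off=(130,140)):return ray('top0',(p[0]+.5)/3.5-.5+off[0],(p[1]+.5)/3.5-.5+off[1],z)
def s(p,z):return ray('scene0',(p[0]+.5)/2.4-.5+110,(p[1]+.5)/2.4-.5+100,z)
sh=[zz(p,.125) for p in [(40,63),(347,38),(387,495),(77,523)]]
sh2=[s(p,.125) for p in [(762,240),(566,322),(437,86),(608,22)]]
pan=[zz((x-420,y),.042,(345,140)) for x,y in [(457,33),(632,28),(638,187),(463,193)]]
pan2=[s(p,.042) for p in [(270,488),(155,533),(115,422),(235,382)]]
dp=[zz((x-420,y),.105,(345,140)) for x,y in [(467,345),(616,318),(648,463),(502,497)]]
for n,q in [('sh',sh),('sh2',sh2),('pan',pan),('pan2',pan2),('deep',dp)]:
    q=np.array(q)
    if n=='sh2': pass
    print(n,q[:,:2].round(4).tolist(),'c',q.mean(0).round(4))
    # corners order: back-far, front-far, front-near, back-near => +x axis: from front to back
    ax=(q[0]+q[3]-q[1]-q[2])/2; print(np.linalg.norm(ax),np.degrees(np.arctan2(ax[1],ax[0])), np.linalg.norm((q[0]+q[1]-q[2]-q[3])/2), np.degrees(np.arctan2(*((q[0]+q[1]-q[2]-q[3])[:2])))) 
print('h',zz((775-420,101),.042,(345,140)),zz((638-420,104),.042,(345,140)))
```

```text
sh [[0.6586, 0.4224], [0.6716, 0.2199], [0.3729, 0.1969], [0.358, 0.3979]] c [0.5153 0.3093 0.125 ]
0.20223916657364846 93.9527334313893 0.3006449999890589 85.46825080237694
sh2 [[0.6559, 0.4225], [0.6696, 0.2142], [0.3781, 0.2005], [0.3642, 0.3978]] c [0.517  0.3087 0.125 ]
0.20330217325283959 93.89070718953816 0.2922105058070457 86.23570251075819
pan [[0.6842, -0.0825], [0.6855, -0.2055], [0.5733, -0.2061], [0.5712, -0.0838]] c [ 0.6285 -0.1445  0.042 ]
0.12260673165349804 90.80616088139038 0.11263640367140103 89.51594574210992
pan2 [[0.6947, -0.0861], [0.6985, -0.1967], [0.5804, -0.2042], [0.581, -0.0856]] c [ 0.6387 -0.1432  0.042 ]
0.11458463321674636 90.79197668094652 0.11597784336033432 88.24948150270386
deep [[0.4653, -0.0749], [0.4815, -0.1735], [0.3861, -0.1915], [0.3654, -0.0952]] c [ 0.4245 -0.1338  0.105 ]
0.09919466181594838 100.71335323970132 0.09950742422944908 78.89691275505827
h [ 0.63209583 -0.30377326  0.042     ] [ 0.6316678  -0.20797165  0.042     ]
```

Shelf: centre about (0.516, 0.309), yaw about 94°. Low pan: centre about (0.63, -0.144), yaw about 91°. First I'll rise and turn the jaws across the handle.

```bash
python3 -m pendant '0 0 -1 7;0 0 -1 7;0 0 -1 7;0 0 -1 7;0 0 -1 7;0 0 -1 7;0 0 -1 7;0 0 0 7' 0; python3 -m pendant '0 0 0 7;0 0 0 1;0 0 0 0'
```

```text
clock: 0.82
tcp_pos: [0.2882, 0.6071, 0.2988]
orientation: [3.126, 0.2, -0.008]
contact_force: [-0.5, 0.5, -0.4]
grip_width: 0.0854
clock: 1.07
tcp_pos: [0.2878, 0.607, 0.2988]
orientation: [3.131, -0.027, -0.007]
contact_force: [-0.1, 0.1, 0.2]
grip_width: 0.0857
```

```bash
A='x'; python3 -m pendant '1.4 3.7 0 0;1.4 3.7 0 0;1.4 3.7 0 0;1.4 3.7 0 0;1.4 3.7 0 0;1.4 3.7 0 0;1.4 3.7 0 0;1.4 3.7 0 0'; python3 -m pendant '1.4 3.7 0 0;1.4 3.7 0 0;1.4 3.7 0 0;1.4 3.7 0 0;1.4 3.7 0 0;1.4 3.7 0 0;1.4 3.7 0 0;0 0 0 -1'
```

```text
clock: 1.73
tcp_pos: [0.3958, 0.308, 0.2958]
orientation: [3.129, 0.052, -0.014]
contact_force: [1.8, 0.4, 0.4]
grip_width: 0.0857
clock: 2.4
tcp_pos: [0.5083, 0.0303, 0.2987]
orientation: [3.126, 0.113, -0.01]
contact_force: [-0.1, 0.3, 0.8]
grip_width: 0.0855
```

```bash
python3 -m pendant '1.3 3.9 0 .7;1.3 3.9 0 .7;1.3 3.9 0 .7;1.3 3.9 0 .7;1.3 3.9 0 .7;1.3 3.9 0 .7;1.3 3.9 0 .7;1.3 3.9 0 .7'; python3 -m pendant '1.3 1 0 0;0 0 0 0'
python3 - <<'E'
from h import *
o,f=save('wrist','w1.png')
for n in ['tcp_pos','orientation']:print(o[n])
print(np.degrees(2*np.arctan2(o['orientation'][1],o['orientation'][0])))
E
```

```text
clock: 3.07
tcp_pos: [0.6257, -0.2692, 0.2978]
orientation: [3.135, 0.028, -0.016]
contact_force: [0.2, 0.2, 0.7]
grip_width: 0.0851
clock: 3.23
tcp_pos: [0.6377, -0.2901, 0.296]
orientation: [3.129, 0.022, -0.021]
contact_force: [-0.3, 1.2, -0.2]
grip_width: 0.0853
[ 0.6377255  -0.29007259  0.29598183]
[ 3.12927098  0.02211196 -0.02061143]
0.8097099170010832
```

View pics/w1.png

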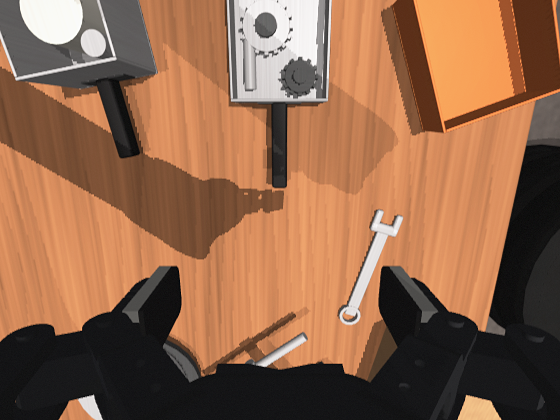

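Run:
```python
from h import *
for p in [(280,186),(273,186),(287,186),(279,103),(273,103),(286,103),(229,103),(327,102)]:print(p,ray('w1',*p,.042))
print(Ro.from_rotvec(r.get_obs()['orientation']).as_matrix().round(3))
```

```text
(280, 186) [ 0.635346   -0.30022827  0.042     ]
(273, 186) [ 0.62693188 -0.30036428  0.042     ]
(287, 186) [ 0.64375523 -0.30009234  0.042     ]
(279, 103) [ 0.6329208  -0.20546381  0.042     ]
(273, 103) [ 0.62618661 -0.20555067  0.042     ]
(286, 103) [ 0.6407734  -0.20536253  0.042     ]
(229, 103) [ 0.57670692 -0.20618888  0.042     ]
(327, 102) [ 0.68662546 -0.20370753  0.042     ]
[[ 1.     0.013 -0.014]
 [ 0.012 -1.    -0.013]
 [-0.015  0.012 -1.   ]]
```

```bash
python3 -m pendant '0 -.8 3.5 0;0 0 3.5 0;0 0 3.5 0;0 0 3.5 0;0 0 3.5 0;0 0 3.5 0;0 0 2 0;0 0 0 0' 0 40; python3 -m pendant '0 0 0 0'
```

```text
clock: 3.95
tcp_pos: [0.6321, -0.2746, 0.06]
orientation: [3.134, 0.061, -0.016]
contact_force: [-0.5, 1.0, -1.0]
grip_width: 0.0857
clock: 4.03
tcp_pos: [0.6314, -0.2729, 0.0596]
orientation: [3.135, 0.065, -0.019]
contact_force: [0.6, 1.0, 0.4]
grip_width: 0.085
```

```bash
python3 -m pendant '.2 .7 1.5 .7;.1 .7 1.5 .8;0 0 1 0;0 0 .8 0;0 0 0 0'
python3 - <<'E'
from h import *
o,f=save('wrist','w2.png'); save('scene','s2.png')
print(o['tcp_pos'],np.degrees(2*np.arctan2(o['orientation'][1],o['orientation'][0])))
E
```

```text
clock: 4.45
tcp_pos: [0.6383, -0.2882, 0.0132]
orientation: [3.134, 0.027, -0.006]
contact_force: [0.0, -0.9, 0.5]
grip_width: 0.0854
[ 0.6382615  -0.28815158  0.01323815] 0.9698292731876406
```

View pics/w2.png

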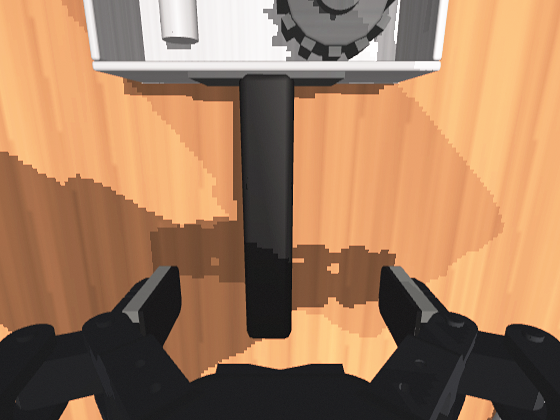

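View pics/s2.png

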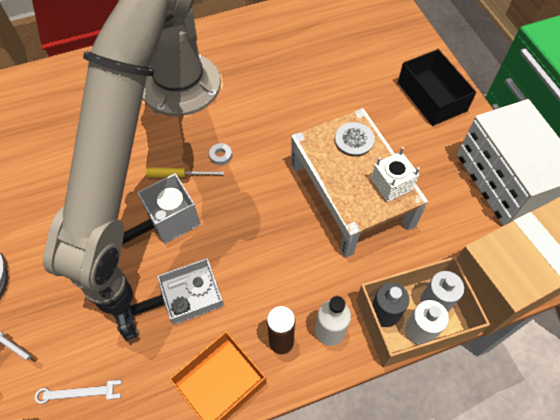

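The handle (centre column 268) sits about 5 mm left of mid-jaw (column 281). I'll shift over and close.

```bash
python3 -m pendant '-.45 0 0 0;0 0 .1 0;0 0 0 0'; python3 -m pendant '0 0 0 0;0 0 0 0;0 0 0 0;0 0 0 0;0 0 0 0;0 0 0 0;0 0 0 0;0 0 0 0' 255 40;  python3 -m pendant '0 0 0 0;0 0 0 0;0 0 0 0;0 0 0 0'
```

```text
clock: 4.8
tcp_pos: [0.635, -0.289, 0.0153]
orientation: [3.132, 0.027, -0.0]
contact_force: [1.2, 0.4, -0.1]
grip_width: 0.0854
clock: 5.47
tcp_pos: [0.6356, -0.289, 0.0171]
orientation: [3.132, 0.029, 0.002]
contact_force: [0.6, -1.1, -0.1]
grip_width: 0.0172
clock: 5.8
tcp_pos: [0.6355, -0.289, 0.017]
orientation: [3.132, 0.029, 0.002]
contact_force: [-0.4, 1.0, 1.6]
grip_width: 0.0172
```

```bash
python3 -m pendant '-.4 -1.5 0 -.2;-.4 -1.5 0 -.2;-.4 -1.5 0 -.2;-.4 -1.5 0 -.2;-.4 -1.5 0 -.2;-.4 -1.5 0 -.2;-.4 -1.5 0 -.2;-.4 -1.5 0 -.2'
```

```text
clock: 6.47
tcp_pos: [0.6006, -0.1758, 0.0178]
orientation: [3.117, 0.055, 0.017]
contact_force: [2.3, -3.5, 0.9]
grip_width: 0.0174
```

```bash
python3 -m pendant '-.33 -1.5 .02 -.2;-.33 -1.5 .02 -.2;-.33 -1.5 .02 -.2;-.33 -1.5 .02 -.2;-.33 -1.5 .02 -.2;-.33 -1.5 .02 -.2;-.33 -1.5 0 0;0 0 0 0'
python3 - <<'E'
from h import *
save('top','t3.png'); save('wrist','w3.png'); save('scene','s3.png')
E
```

```text
clock: 7.13
tcp_pos: [0.5732, -0.0672, 0.0176]
orientation: [3.109, 0.09, 0.034]
contact_force: [-1.3, 3.7, 1.2]
grip_width: 0.0174
```

View pics/t3.png

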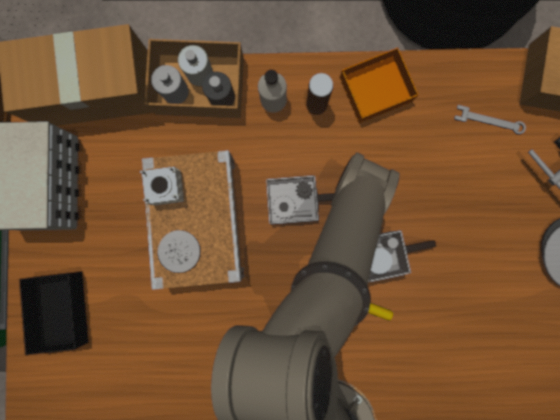

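View pics/w3.png

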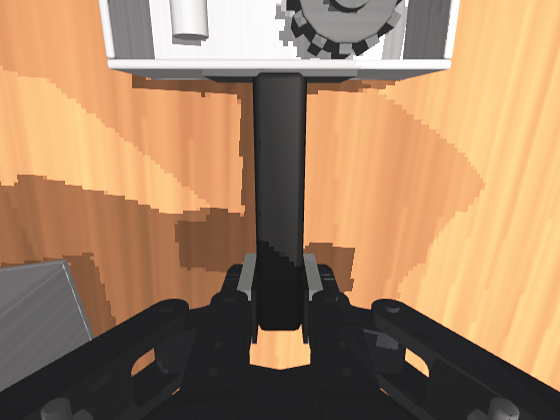

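View pics/s3.png

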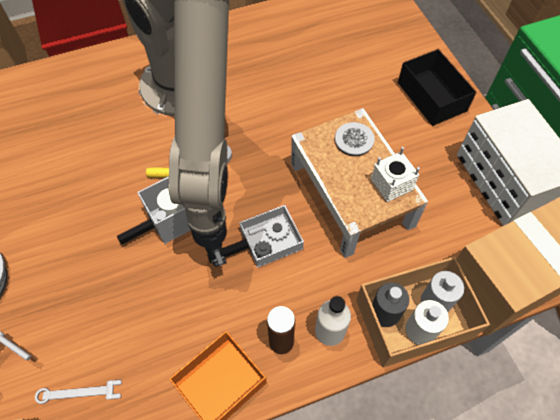

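Run:
```python
from h import *
im=cv2.imread('pics/t3.png')
cv2.imwrite('pics/z3.png',cv2.resize(im[130:300,140:350],None,fx=3.5,fy=3.5,interpolation=cv2.INTER_CUBIC))
o=r.get_obs();print(Ro.from_rotvec(o['orientation']).as_matrix().round(3))
```

```text
[[ 0.998  0.055  0.022]
 [ 0.056 -0.998 -0.031]
 [ 0.02   0.032 -0.999]]
```

View pics/z3.png

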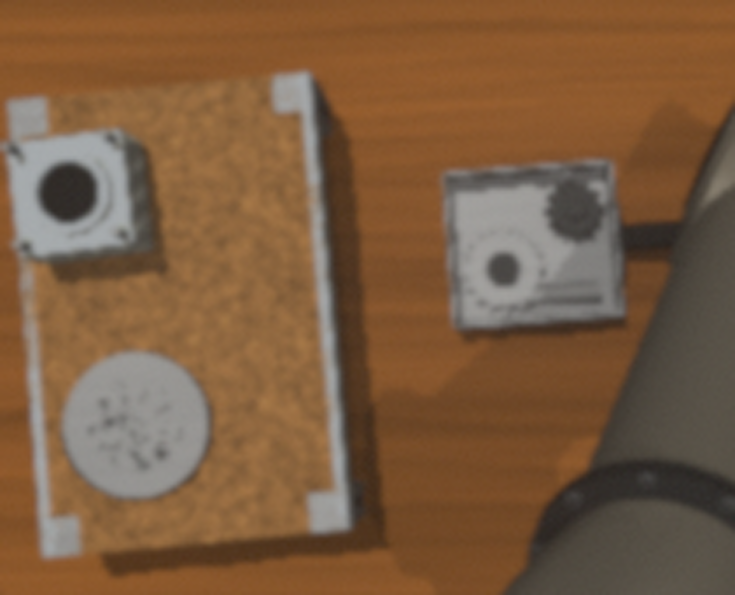

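Run:
```python
from h import *
q=np.array([ray('t3',(x+.5)/3.5-.5+140,(y+.5)/3.5-.5+130,.044) for x,y in [(442,172),(611,160),(624,320),(455,331)]])
c=q.mean(0);ax=(q[0]+q[3]-q[1]-q[2])/2;print(c,np.linalg.norm(ax),np.degrees(np.arctan2(ax[1],ax[0])))
a=np.radians(94);u=np.array([np.cos(a),np.sin(a)]);n=np.array([-u[1],u[0]])
d=c[:2]-[.516,.309];print('along',d@u,'lat',d@n); o=r.get_obs();g=o['tcp_pos'];print(g,'grasp off',(c[:2]-g[:2]))
```

```text
[0.56142249 0.07555668 0.044     ] 0.11840277727545388 92.9323058333504
along -0.23604317660270116 lat -0.029027661524030343
[ 0.57309642 -0.06923399  0.01743201] grasp off [-0.01167393  0.14479067]
```

```bash
python3 -m pendant '-.35 -1.5 0 -.2;-.35 -1.5 0 -.2;-.35 -1.5 0 -.2;-.35 -1.5 0 -.2;-.3 -1.5 0 0;-.1 -1.5 0 0;0 -1.2 0 0;0 0 0 0'
python3 - <<'E'
from h import *
save('top','t4.png'); save('scene','s4.png')
o=r.get_obs();print(o['tcp_pos'],Ro.from_rotvec(o['orientation']).as_matrix().round(3))
im=cv2.imread('pics/t4.png')
a=cv2.resize(im[130:300,140:350],None,fx=2.,fy=2.,interpolation=cv2.INTER_CUBIC)
im=cv2.imread('pics/s4.png')
b=cv2.resize(im[100:270,200:380],None,fx=2.,fy=2.,interpolation=cv2.INTER_CUBIC)
cv2.imwrite('pics/z4.png',np.hstack([a,b]))
E
```

```text
clock: 7.95
tcp_pos: [0.557, 0.0083, 0.0181]
orientation: [3.085, 0.073, 0.061]
contact_force: [-2.5, 5.0, 3.3]
grip_width: 0.0176
[0.55695234 0.00776013 0.01808939] [[ 0.998  0.045  0.041]
 [ 0.047 -0.997 -0.054]
 [ 0.038  0.055 -0.998]]
```

View pics/z4.png

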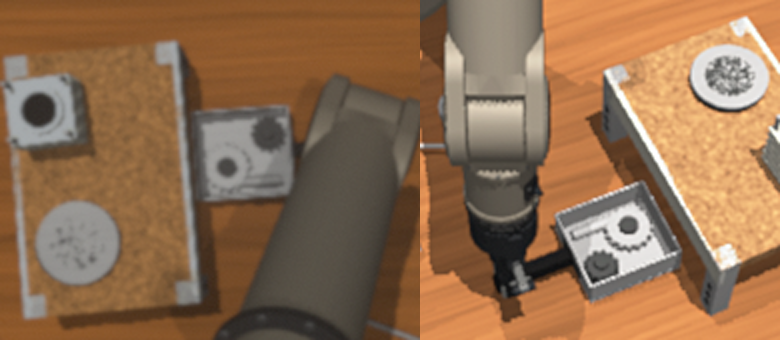

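Run:
```python
from h import *
q=np.array([ray('t4',(x+.5)/2-.5+140,(y+.5)/2-.5+130,.047) for x,y in [(289,107),(294,198)]])
m=q.mean(0)[:2]; t=q[0]-q[1]; L=np.linalg.norm(t);yaw=np.arctan2(t[1],t[0])+np.pi/2
c=m+.06*np.array([np.cos(yaw),np.sin(yaw)])
print(q,L,np.degrees(yaw),c)
a=np.radians(94);u=np.array([np.cos(a),np.sin(a)]);n=np.array([-u[1],u[0]])
d=c-[.516,.309];print('along',d@u,'lat',d@n); o=r.get_obs();g=o['tcp_pos'][:2];print('grasp off',c-g)
```

```text
[[0.60208511 0.09362871 0.047     ]
 [0.49079789 0.08939946 0.047     ]] 0.11136754867409675 92.17636439883856 [0.54416296 0.15147081]
along -0.1591100087346032 lat -0.017105677904251413
grasp off [-0.01278937  0.14371068]
```

```bash
python3 -m pendant '-.15 -2.5 0 -.3;-.15 -2.5 0 -.3;-.15 -2.5 0 -.3;-.1 -2.5 0 0;0 0 0 0'
python3 - <<'E'
from h import *
save('top','t5.png'); save('scene','s5.png')
o=r.get_obs();print(o['tcp_pos'],Ro.from_rotvec(o['orientation']).as_matrix().round(3))
im=cv2.imread('pics/t5.png')
a=cv2.resize(im[130:300,140:350],None,fx=2.,fy=2.,interpolation=cv2.INTER_CUBIC)
im=cv2.imread('pics/s5.png')
b=cv2.resize(im[100:270,200:380],None,fx=2.,fy=2.,interpolation=cv2.INTER_CUBIC)
cv2.imwrite('pics/z5.png',np.hstack([a,b]))
E
```

```text
clock: 8.47
tcp_pos: [0.553, 0.0876, 0.0163]
orientation: [3.067, 0.067, 0.078]
contact_force: [-5.1, 7.4, 7.1]
grip_width: 0.0174
[0.55325862 0.08587867 0.01659296] [[ 0.998  0.038  0.053]
 [ 0.042 -0.997 -0.071]
 [ 0.05   0.073 -0.996]]
```

View pics/z5.png

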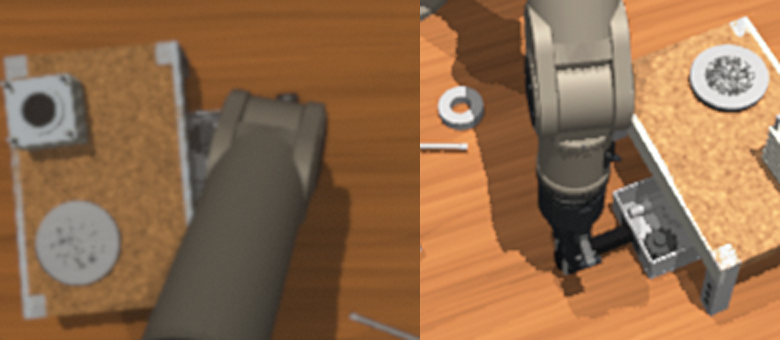

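```bash
python3 -m pendant '-.1 -2.5 0 0;-.1 -2.5 0 0;0 -.7 0 0;0 0 0 0'
python3 - <<'E'
from h import *
save('wrist','w6.png'); save('scene','s6.png')
o=r.get_obs();print(o['tcp_pos'],Ro.from_rotvec(o['orientation']).as_matrix().round(3))
a=cv2.imread('pics/w6.png')
im=cv2.imread('pics/s6.png')
b=cv2.resize(im[100:270,200:380],None,fx=2.,fy=2.,interpolation=cv2.INTER_CUBIC)
cv2.imwrite('pics/z6.png',b)
E
```

```text
clock: 8.9
tcp_pos: [0.5523, 0.1282, 0.0155]
orientation: [3.055, 0.046, 0.083]
contact_force: [-5.3, 3.0, 8.7]
grip_width: 0.0175
[0.55225157 0.12819525 0.01549964] [[ 0.998  0.027  0.055]
 [ 0.032 -0.996 -0.083]
 [ 0.053  0.085 -0.995]]
```

View pics/z6.png

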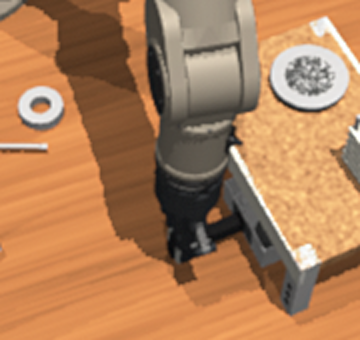

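View pics/w6.png

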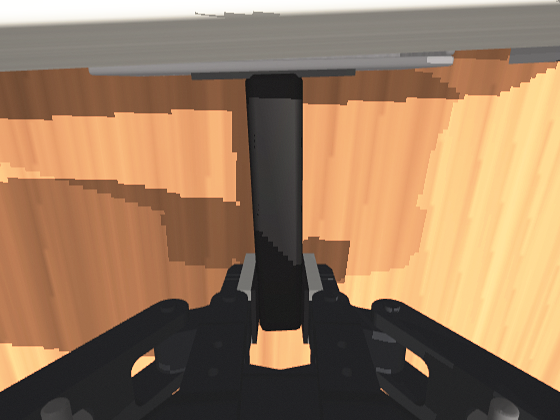

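Run:
```python
from h import *
f,R,c=cam('w6');print('cam',c, f['hand_eye'].round(3).tolist())
# rear wall base edge of handle at top face and shelf front top/bottom edge
for n,p,z in [('handle root',(274,76),.045),('rim L',(90,70),.045),('rim R',(450,60),.045),('handle end',(280,328),.045),('beamlow L',(0,72),.085),('beamlow R',(560,45),.085),('beamtop L',(0,25),.125),('beamtop R',(560,3),.125)]: print(n,ray('w6',*p,z))
sc=np.array([[0.6716, 0.2199], [0.3729, 0.1969]])
for p in sc:print(p)
```

```text
cam [0.54294253 0.20959893 0.14995717] [[1.0, -0.001, -0.001, 0.0], [0.001, 0.963, 0.269, -0.07], [0.0, -0.269, 0.963, -0.141], [0.0, 0.0, 0.0, 1.0]]
handle root [0.54676138 0.21295977 0.045     ]
rim L [0.49485052 0.21280176 0.045     ]
rim R [0.59841352 0.21903346 0.045     ]
handle end [0.55139693 0.12302896 0.045     ]
beamlow L [0.49799816 0.21074679 0.085     ]
beamlow R [0.59730912 0.21863983 0.085     ]
beamtop L [0.52636537 0.21281785 0.125     ]
beamtop R [0.56297077 0.21558037 0.125     ]
[0.6716 0.2199]
[0.3729 0.1969]
```

Run:
```python
from h import *
print(proj('s6',[0.54294253,0.20959893,0.14995717]))
im=cv2.imread('pics/s6.png');cv2.imwrite('pics/z6b.png',cv2.resize(im[130:250,260:380],None,fx=5,fy=5,interpolation=cv2.INTER_CUBIC))
```

```text
(np.float64(321.9967236666853), np.float64(182.60322117249746))
```

View pics/z6b.png

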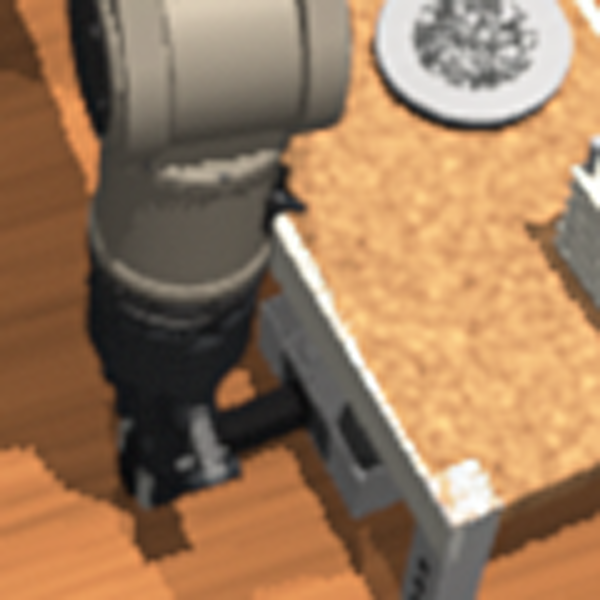

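```bash
python3 -m pendant '0 -1.2 0 0;0 -.6 0 0;0 0 0 0'
python3 - <<'E'
from h import *
o,f=save('wrist','w7.png')
print(o['tcp_pos'],o['contact_force'],Ro.from_rotvec(o['orientation']).as_matrix().round(3))
E
```

```text
clock: 9.25
tcp_pos: [0.5521, 0.1364, 0.0156]
orientation: [3.049, 0.036, 0.079]
contact_force: [-5.3, 5.6, 6.6]
grip_width: 0.0173
[0.55205732 0.13639287 0.01558775] [-5.29978513  5.55006227  6.58575421] [[ 0.998  0.021  0.053]
 [ 0.026 -0.996 -0.091]
 [ 0.051  0.092 -0.994]]
```

View pics/w7.png

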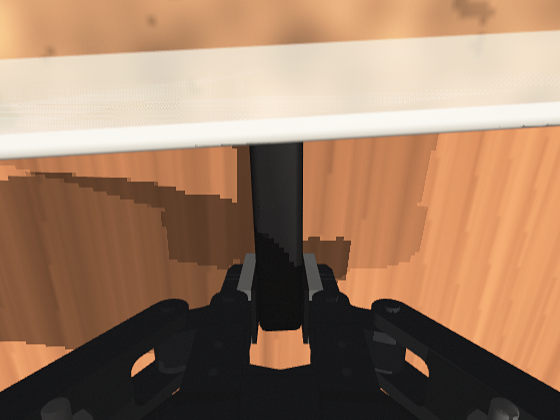

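```bash
python3 -m pendant '0 -1.0 0 0;0 -.4 0 0;0 0 0 0'
```

```text
clock: 9.55
tcp_pos: [0.5518, 0.142, 0.0157]
orientation: [3.043, 0.028, 0.075]
contact_force: [-5.7, 5.3, 7.8]
grip_width: 0.0173
```

```bash
python3 -m pendant '0 0 0 0;0 0 0 0;0 0 0 0;0 0 0 0;0 0 0 0;0 0 0 0;0 0 0 0' 0
python3 - <<'E'
from h import *
o,f=save('wrist','w8.png')
print(o['tcp_pos'],o['contact_force'],o['grip_width'])
E
```

```text
clock: 10.13
tcp_pos: [0.5552, 0.1366, 0.0157]
orientation: [3.04, 0.018, 0.083]
contact_force: [-0.2, 0.0, 0.8]
grip_width: 0.0855
[0.55516499 0.13663638 0.01574202] [-0.15859854  0.03689345  0.75643188] 0.0855483025108465
```

View pics/w8.png

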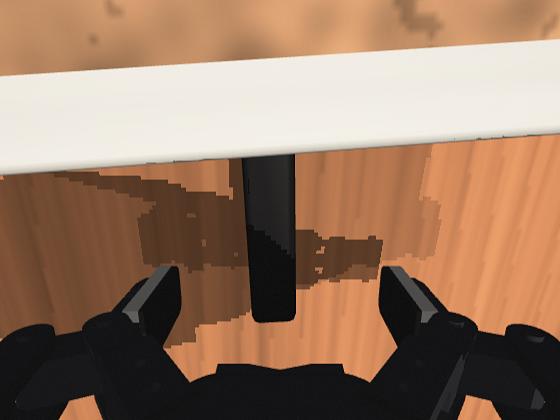

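The pan is released and the handle sits free between the jaws. I'll back straight out along the handle, then rise.

```bash
python3 -m pendant '-.3 2 0 0;0 3 0 0;0 3 0 0;0 2 -2 0;0 1 -3.5 0;0 .5 -3.5 0;0 .5 -3.5 0;0 0 -3 0'
python3 - <<'E'
from h import *
o,f=save('wrist','w9.png');save('top','t9.png');save('scene','s9.png')
print(o['tcp_pos'],o['contact_force'])
E
```

```text
clock: 10.85
tcp_pos: [0.5404, 0.0274, 0.1808]
orientation: [3.037, 0.021, 0.063]
contact_force: [0.2, 0.8, 0.7]
grip_width: 0.0856
[0.54040793 0.02735394 0.18077797] [0.16642683 0.83582041 0.74653237]
```

View pics/w9.png

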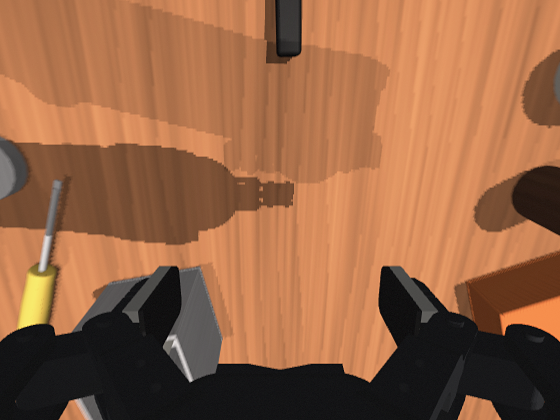

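View pics/t9.png

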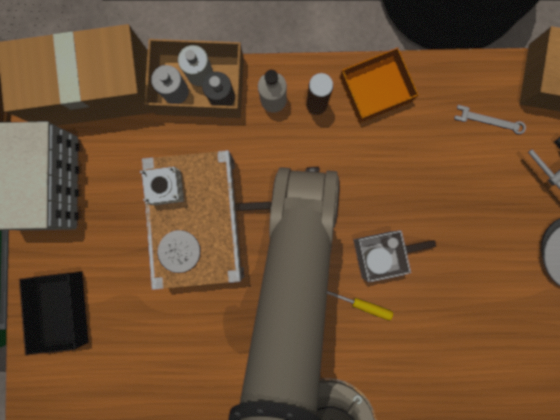

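View pics/s9.png

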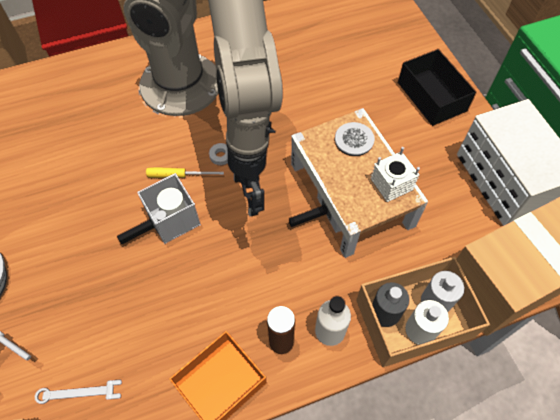

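Run:
```python
from h import *
e=ray('w9',288.5,52,.042)[:2]; e1=ray('w9',286.5,2,.042)[:2]
print(e,e1); t=e1-e; yaw=np.arctan2(t[1],t[0]);print('yaw',np.degrees(yaw))
a=np.radians(94);u=np.array([np.cos(a),np.sin(a)]);n=np.array([-u[1],u[0]])
for y in (yaw,a,a-.05):
  c=e+.16*np.array([np.cos(y),np.sin(y)]);d=c-[.516,.309];print('along',d@u,'lat',d@n)
print(ray('s9',291,219,.036))
# differences bystanders
for A,B,bx in [('scene0','s9',(110,330,100,260)),]:
  pass
i0=cv2.imread('pics/scene0.png').astype(int);i1=cv2.imread('pics/s9.png').astype(int)
print('cyl diff',abs(i0-i1)[145:205,368:420].mean(),'deep diff',abs(i0-i1)[175:245,115:200].mean())
```

```text
[0.55135473 0.13142485] [0.54916096 0.16306353]
yaw 93.96644147002031
along -0.01960883797948201 lat -0.022975305813294187
along -0.019608810535282573 lat -0.022881592724208387
along -0.019808768872087965 lat -0.03087825980751694
[0.54880841 0.13364148 0.036     ]
cyl diff 6.221474358974359 deep diff 5.710644257703081
```

```bash
python3 -m pendant '0 0 0 0;0 0 0 0'; python3 -c "
from bench import r
print(r.hand_in())"
```

```text
clock: 11.17
tcp_pos: [0.5412, 0.0305, 0.1798]
orientation: [3.04, 0.027, 0.067]
contact_force: [-0.1, -0.1, -0.6]
grip_width: 0.0852
the job is handed in; nothing more can be done
None
```

I gripped the low pan by its handle and slid it along the bench in under the shelf. Then I let go, backed straight out along the handle and rose clear. The job is handed in at about 11 s; the hand-in gives no verdict.

**Final pan pose:** It is worked out from the visible handle end, because the shelf hides the box.

| Check | Measured | Allowed |
|---|---|---|
| Position along the shelf | about −20 mm from its centre | −45 to +30 mm |
| Offset from the centre line | about −23 mm (−31 mm if the yaw is 3° off) | ±68 mm |
| Angle to the shelf | about 0° | under 15° |

- **Handle and gripper:** Most of the handle sticks out at the front. The gripper is open and free, with contact force under 1 N.
- **Bystanders:** The deep pan and the cylinder look unmoved in the last pictures. I judged this by eye: a pixel comparison with the first scene image gave a small difference at both (about 6 of 255), which I did not look into.
- **What went less well:** The tool tilted gradually to about 5° during the slide, and stayed tilted. The pan may have ridden slightly tilted, and its rear may have dropped a few millimetres on release. I could not check directly that it lies flat under the shelf. The forces read stayed below about 10 N.

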